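# Pack the carrying tray and leave the look-alikes

### The job

Pack the grey carrying tray: stand the flask with the blue stopper in the blue cup, the orange-capped tube in the orange cup, the clear bottle with the white cap in the white cup and the amber bottle in the yellow cup, each upright on the bottom of its cup and let go. Leave the flask with the clear stopper and the blue-capped tube standing where they are, and knock nothing over.

Things in the scene. Friction and masses are not known exactly. Their poses are not given: they have to be found in the camera images.
- flask_blue: clear glass volumetric flask, round bulb with a long thin neck, closed by a BLUE stopper; bulb 58 mm diameter up to 53 mm, neck 12 to 15 mm thick from there up, 186 mm tall, about 0.08 kg; goes in the blue cup. Grip the neck, e.g. 138 mm above its origin. Upright and round; origin: centre of its underside, z up its axis.
- flask_clear: look-alike flask of the same shape and size with a colourless CLEAR stopper; not wanted, stays. (The tray stands behind a monitor: panel x 0.31 to 0.35 m, y -0.18 to 0.38 m, top 0.40 m up; reach over it, elbow high, or round its right end.) Upright and round; origin: centre of its underside, z up its axis.
- tube_orange: white self-standing 50 ml tube with an ORANGE screw cap; body 29 mm, cap 34 mm diameter over the top 14 mm, 112 mm tall, 0.05 kg; to be packed in the orange cup. Grip the cap, e.g. 103 mm above its origin. Upright and round; origin: centre of its underside, z up its axis.
- tube_blue: look-alike 50 ml tube with a BLUE screw cap; body 29 mm, cap 34 mm diameter, 112 mm tall; not wanted, stays where it stands. The six loose things stand right of the monitor, 75 mm or more apart between centres. Upright and round; origin: centre of its underside, z up its axis.
- bottle_clear: clear plastic sample bottle with a green-banded label and a WHITE screw cap; body 58 mm diameter, straight to about 80 mm and narrowing above, 128 mm tall, 0.14 kg; goes in the white cup (not the like bottle at the far right, beyond the tip box). Grip the body, e.g. 80 mm above its origin. Upright and round; origin: centre of its underside, z up its axis.
- bottle_amber: AMBER brown reagent bottle with a blue screw cap; body 56 mm diameter, 107 mm tall, about 0.31 kg; to be packed in the yellow cup. Grip the body, e.g. 62 mm above its origin. Upright and round; origin: centre of its underside, z up its axis.
- cup_blue: fixed BLUE round cup for the flask with the blue stopper, one of four cups in a row on the grey carrying tray, 95 mm apart between centres in shuffled order. Bore 74 mm, wall 3 mm, 25 mm high. Origin: centre of its underside, on the tray's deck 17 mm above the bench; inner floor 3 mm above the origin, rim 25 mm above it; z up
- cup_orange: fixed ORANGE round cup for the orange-capped tube, one of four cups in a row on the grey carrying tray, 95 mm apart between centres in shuffled order. Bore 46 mm, wall 3 mm, 25 mm high. Origin: centre of its underside, on the tray's deck 17 mm above the bench; inner floor 3 mm above the origin, rim 25 mm above it; z up
- cup_white: fixed WHITE round cup for the clear bottle with the white cap, one of four cups in a row on the grey carrying tray, 95 mm apart between centres in shuffled order. Bore 75 mm, wall 3 mm, 25 mm high. Origin: centre of its underside, on the tray's deck 17 mm above the bench; inner floor 3 mm above the origin, rim 25 mm above it; z up
- cup_yellow: fixed YELLOW round cup for the amber bottle, one of four cups in a row on the grey carrying tray, 95 mm apart between centres in shuffled order. Bore 73 mm, wall 3 mm, 25 mm high. Origin: centre of its underside, on the tray's deck 17 mm above the bench; inner floor 3 mm above the origin, rim 25 mm above it; z up
There are look-alikes about, which are no part of the job. What is shaped like the bottle_clear but purple is not meant.

How it is judged (in metres and radians):
At the end, for the whole second after the job is handed in: Each of the four wanted things stands upright (within 0.12 rad) on the floor of its own cup (origin within 13 mm of the cup's axis and less than 9 mm above the cup's origin), released and at rest; the clear-stoppered flask and the blue-capped tube stand upright within 30 mm of where they began (horizontal distance between flask_blue and cup_blue below 0.013 m and z of flask_blue in the frame of cup_blue below 0.009 m and angle between each of flask_blue, tube_orange, bottle_clear, bottle_amber, flask_clear, tube_blue's own z axis and vertical below 0.12 rad and linear speed of each of flask_blue, tube_orange, bottle_clear, bottle_amber, flask_clear, tube_blue below 0.03 m/s and horizontal distance between tube_orange and cup_orange below 0.013 m and z of tube_orange in the frame of cup_orange below 0.009 m and horizontal distance between bottle_clear and cup_white below 0.013 m and z of bottle_clear in the frame of cup_white below 0.009 m and horizontal distance between bottle_amber and cup_yellow below 0.013 m and z of bottle_amber in the frame of cup_yellow below 0.009 m and distance of each of flask_clear, tube_blue from where it was at the start of the episode below 0.03 m); the robot touches nothing.
It fails at once if one of the six loose things is knocked over (tilts beyond 1 rad) (angle between any of flask_blue, flask_clear, tube_orange, tube_blue, bottle_clear, bottle_amber's own z axis and vertical above 1 rad).
It also fails if it takes over 128 s, if anything falls off the work surface, if the arm or the gripper's body presses on something with over 40 N, if the wrist force passes 120 N, or if a joint passes its speed limit or range.

### The arm

A 6-joint arm with a two-finger parallel gripper is mounted at the origin on the work surface; the furniture and walls round the work are solid. World frame = base frame: x ahead of the robot, y to its left, z up, the work surface at z = 0. Lengths are in m, angles in degrees, forces in N, time in s.
With the tool pointing down it reaches from about 0.3 to 0.85 m from the base axis. Payload 4.2 kg.
Tool frame: the origin (TCP) lies midway between the tips of the shut fingers; the grasp point (between the pads) lies r.grip_point_offset behind it (r.grip_point_offset is the distance from the TCP to the grasp point, in m); z points along the fingers, y is the line along which they close (so a half turn about z gives the same grasp; the last joint's range is limited). The gripper opens to 91 mm and grips with 3 to 60 N. Pads are 32 mm wide; open, the fingers measure 118 mm over their backs; the gripper's body (76 mm by 178 mm) begins 60 mm behind the grasp point.
Start: joints at [-76.662, 18.312, 89.639, -0, 72.044, -1.146], TCP at [0.144, -0.557, 0.193] pointing down, gripper open.
Joint ranges: [-177.97, 177.97], [-48.28, 115.42], [12.27, 149.76], [-77.06, 257.06], [2.81, 150.46], [-146.56, 146.56]. Speed limits (degrees/s): [147.25, 147.25, 180, 180, 180, 180].

### API

Orientations are given as [roll, pitch, yaw] about the fixed x, y, z axes, in that order (R = Rz(yaw) Ry(pitch) Rx(roll)).
In Python, from cell import status, imaging, finish_job, r gives the robot as it stands.
- The arm moves only by the tool servo_tool, never from a script. Its argument "rows" is a list that holds one entry, the list of rows, each a list of 5 numbers: the shift along the world's x, y, z as a fraction of full scale, then the turn about the world's z as a fraction of full scale, then the opening, from 0 (shut) to 1 (fully open). In form: [[[dx, dy, dz, spin, fingers], ...]]. A call has 1 to 5 rows; each row is the pose to reach, as a shift and turn from the pose commanded when the call began; what a row does not reach only later rows make up. Full scale, the value 1, is 0.6 m for a shift and 90 degrees for a turn. A row lasts 1/10 s, in which the tool goes at most 50 mm and 8.59 degrees, less where a joint would pass 70% of its speed; a pose out of reach is approached as far as the arm can. A call with a number of a shift or a turn outside -1 to 1 is refused whole. A call with a gripper value outside its range is refused whole. The fingers move at their own pace and stop on an object; the grip force is fixed at half the most. Time passes only in rows, so rows that repeat a pose let the fingers close. It gives the time, the measured TCP pose, the force, the opening and the grip force at its end, in the units of the state.
- status.state(): the state, without advancing time (a new reading comes with each control period).
- imaging.grab_frame(name): name is "scene" or "side" or "wrist"; returns the picture (480x640x3 uint8, blue, green, red); there is no depth.
- imaging.get_calibration(name): a dict with "K" (3x3 intrinsics, pixels), "dist_coeffs" ([k1, k2, p1, p2, k3] as OpenCV has them; the pictures are not rectified), "pose" (4x4, takes a point from camera to world coordinates); the wrist camera has in their place "mount" (4x4, takes a point from camera to tool coordinates, whose origin is the TCP and whose axes are the flange's). Camera axes: x right, y up, looking along -z (the intrinsics and any distortion apply to the point x, -y, -z); pixel columns grow to the right and rows downward; lengths in m; the calibration is good to about 2 mm. A picture is of the moment at which its call begins: read the wrist's pose just before it. get_calibration takes no time and is no camera call.
- finish_job(): hands the job in; it is judged then, once.
The state is a dict: "time": time; "joints": joint angles; "dq": joint speeds; "tau": joint torques, N m; "ee_pos": TCP position; "tool_rot": TCP orientation; "contact_force": force on the tool from outside, world axes, zero at the start; "ft_torque": the same for the moment, N m; "opening": finger opening in m; "grip_force": force on a finger pad.
Only numpy, scipy, OpenCV 4.12 (cv2) and the standard library are available. Lean on these libraries where they do the work, as an engineer would, in place of code of your own. Each camera call takes 0.05 s, during which the arm holds its last target. There are 200 camera calls.

## Working session

There is one attempt and no reset: what is moved stays moved. The work goes in short steps, Python scripts to look and compute and a tool call to move; the robot and the scene stay as the last step left them, time stands still between calls to the robot, and variables do not carry over. Pictures are saved under pics/ and viewed, at most 14 in all, crops included, and the job is handed in when it is done.

Besides the shell and the picture viewer there is one more tool, called after "Request:" as a command line: name --argument value ..., lists and objects as JSON in quotes. servo_tool: Moves the arm, as the interface text tells. Its arguments: {"type":"object","properties":{"rows":{"type":"array","items":{"type":"array","items":{"type":"array","items":{"type":"number","minimum":-1,"maximum":1}}}}},"required":["rows"]}

```bash
ls; mkdir -p pics
cat > h.py <<'E'
import numpy as np,cv2
from cell import status,imaging,r
from scipy.spatial.transform import Rotation as Ro
def cal(n):
    c=imaging.get_calibration(n);K=np.array(c["K"],float);d=np.array(c["dist_coeffs"],float)
    if "pose" in c: T=np.array(c["pose"])
    else:
        s=status.state();W=np.eye(4);W[:3,:3]=Ro.from_euler('xyz',s["tool_rot"],degrees=True).as_matrix();W[:3,3]=s["ee_pos"];T=W@np.array(c["mount"])
    return K,d,T
def ray(c,uv):
    K,d,T=c;p=cv2.undistortPoints(np.array([[uv]],float),K,d)[0,0]
    v=T[:3,:3]@np.array([p[0],-p[1],-1]);return T[:3,3],v/np.linalg.norm(v)
def onz(c,uv,z):
    o,v=ray(c,uv);return o+v*(z-o[2])/v[2]
def tri(a,b):
    (o1,v1),(o2,v2)=a,b
    A=np.array([v1,-v2]).T;t=np.linalg.lstsq(A,o2-o1,rcond=None)[0]
    p,q=o1+t[0]*v1,o2+t[1]*v2;return (p+q)/2,np.linalg.norm(p-q)
def proj(c,P):
    K,d,T=c;q=np.linalg.inv(T)@np.append(P,1);q=q[:3]*[1,-1,-1]
    return cv2.projectPoints(q.reshape(1,3),np.zeros(3),np.zeros(3),K,d)[0].ravel()
E
python3 - <<'E'
from h import *
print(status.state(),r.grip_point_offset)
for n in("scene","side","wrist"):
    c=cal(n);f=imaging.grab_frame(n);cv2.imwrite(f"pics/{n}0.png",f);np.save(f"pics/{n}0.npy",f)
    print(n,c[0].round(1).tolist(),c[1],c[2].round(3).tolist())
E
```

```text
pics
{'time': 0.0, 'joints': array([-7.66608179e+01,  1.83520717e+01,  8.97058684e+01, -1.47017962e-03,
        7.20420659e+01, -1.14648449e+00]), 'dq': array([-0.00148794,  0.00417377,  0.08414766, -0.00108766, -0.05349647,
       -0.08486824]), 'tau': array([ 6.22377265e-04, -4.12459445e+01, -2.31972259e+01,  7.29446299e-02,
        4.56104719e-02, -1.32793698e-04]), 'ee_pos': array([ 0.14369438, -0.55621126,  0.19241962]), 'tool_rot': array([-1.79899986e+02, -6.03492960e-04,  1.44861206e+01]), 'contact_force': array([ 0.09871196, -0.13476505, -0.4440915 ]), 'ft_torque': array([-0.00210843,  0.02261853,  0.02808595]), 'grip_force': 0.0, 'opening': 0.09114899288878887} 0.0188
scene [[520.0, 0.0, 313.3], [0.0, 520.0, 245.5], [0.0, 0.0, 1.0]] [0.05222979 0.         0.         0.         0.        ] [[0.609, 0.537, -0.584, -0.403], [-0.793, 0.393, -0.465, -0.934], [-0.02, 0.747, 0.665, 1.006], [0.0, 0.0, 0.0, 1.0]]
side [[504.2, 0.0, 324.2], [0.0, 504.2, 234.4], [0.0, 0.0, 1.0]] [0.03505889 0.         0.         0.         0.        ] [[0.997, 0.074, -0.038, 0.4], [-0.083, 0.865, -0.495, -0.949], [-0.004, 0.497, 0.868, 1.283], [0.0, 0.0, 0.0, 1.0]]
wrist [[337.3, 0.0, 319.3], [0.0, 337.3, 239.9], [0.0, 0.0, 1.0]] [-0.03728106  0.          0.          0.          0.        ] [[0.249, 0.934, 0.255, 0.215], [-0.968, 0.241, 0.063, -0.538], [-0.002, -0.263, 0.965, 0.384], [0.0, 0.0, 0.0, 1.0]]
```

View pics/scene0.png

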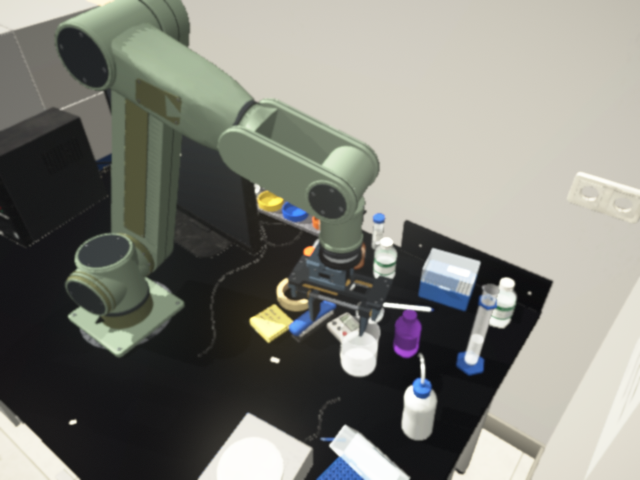

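View pics/side0.png

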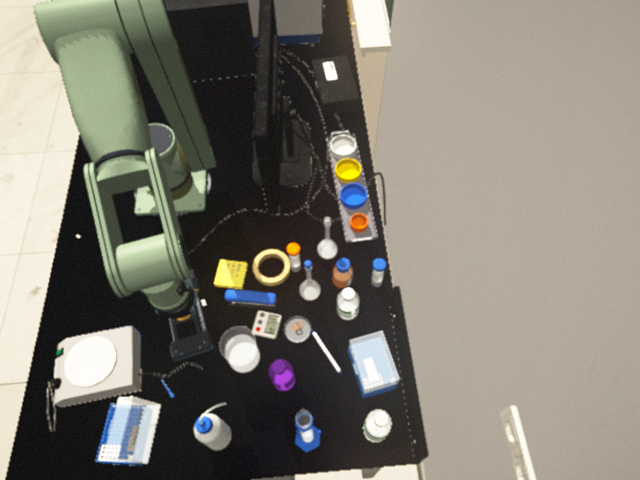

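View pics/wrist0.png

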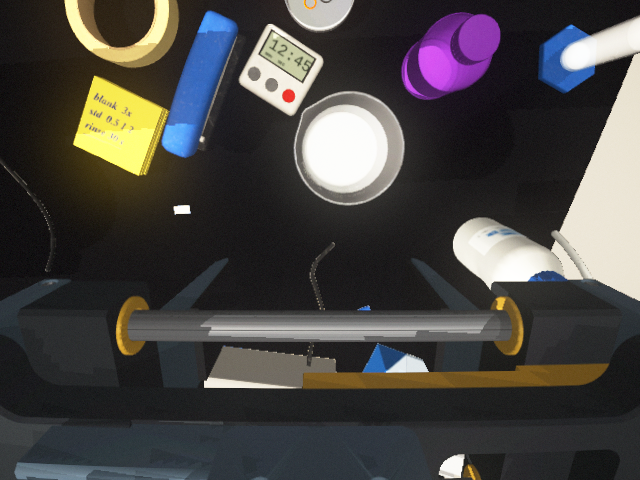

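Side view shows: orange tube (293,250), clear flask (327,240), blue flask (309,285), amber bottle (343,270), blue tube (379,268), clear bottle (347,302), and beyond the tip box a like bottle (377,425). Cups white (343,145), yellow (348,168), blue (353,195) and orange (359,221). In the scene view the arm hides much of the group. I'll enlarge a crop and get rough positions.

Run:
```python
from h import *
f=np.load("pics/side0.npy");cv2.imwrite("pics/side0c.png",cv2.resize(f[120:330,260:420],None,fx=2.85,fy=2.85,interpolation=cv2.INTER_CUBIC)[:600])
c=cal("side")
for n,uv,z in [("or cap",(293,248),.112),("fl clear stop",(327,222),.186),("fl blue stop",(308,265),.186),("amber cap",(344,264),.107),("tb",(380,264),.112),("bc cap",(348,294),.128),("cw",(343,145),.042),("cy",(348,168),.042),("cb",(353,193),.042),("co",(359,221),.042),("tipbox",(372,345),.08),("purple",(282,368),.1)]:
    print(n,onz(c,uv,z).round(3))
```

```text
or cap [ 0.366 -0.315  0.112]
fl clear stop [ 0.458 -0.287  0.186]
fl blue stop [ 0.402 -0.405  0.186]
amber cap [ 0.495 -0.371  0.107]
tb [ 0.588 -0.381  0.112]
bc cap [ 0.495 -0.464  0.128]
cw [0.54  0.078 0.042]
cy [ 0.546 -0.014  0.042]
cb [ 0.551 -0.107  0.042]
co [ 0.558 -0.205  0.042]
tipbox [ 0.543 -0.582  0.08 ]
purple [ 0.323 -0.625  0.1  ]
```

View pics/side0c.png

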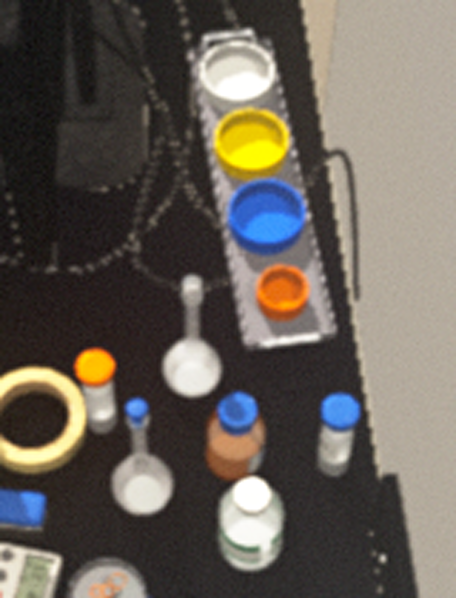

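The crop confirms each identity: blue-stoppered flask left of the amber bottle, clear-stoppered one nearer the tray, and the white-capped bottle in front of amber. The tray has white, yellow, blue and orange cups, running towards the viewer. Next I'll move the wrist camera over the group.

Request:
servo_tool --rows '[[[0.1,0.03,0.15,0.2,1],[0.2,0.06,0.25,0.4,1],[0.3,0.1,0.345,0.5,1],[0.4,0.13,0.345,0.6,1],[0.45,0.15,0.345,0.7,1]]]'

```text
time: 0.65
ee_pos: [0.321, -0.4988, 0.3558]
tool_rot: [179.9, 0.1, 57.7]
contact_force: [0.7, -1.8, -0.5]
opening: 0.0911
grip_force: 0.0
```

Request:
servo_tool --rows '[[[0.23,0.06,0.06,0.34,1],[0.23,0.06,0.06,0.34,1],[0.23,0.06,0.06,0.34,1],[0.23,0.06,0.06,0.34,1],[0.23,0.06,0.06,0.34,1]]]'

```text
time: 1.15
ee_pos: [0.4592, -0.4626, 0.3891]
tool_rot: [-179.9, -0.0, 88.2]
contact_force: [0.0, -0.3, -0.9]
opening: 0.0908
grip_force: 0.0
```

Run:
```python
from h import *
s=status.state();print(s["joints"].round(2),s["ee_pos"].round(4),s["tool_rot"].round(2),s["time"])
for n in("scene","side","wrist"):
    c=cal(n);f=imaging.grab_frame(n);cv2.imwrite(f"pics/{n}1.png",f);np.savez(f"pics/{n}1.npz",f=f,K=c[0],d=c[1],T=c[2])
```

```text
[-4.6220e+01  2.3840e+01  5.3900e+01 -1.0000e-02  1.0232e+02 -4.4390e+01] [ 0.4592 -0.4626  0.3891] [-1.7994e+02 -4.0000e-02  8.8170e+01] 1.15
```

View pics/wrist1.png

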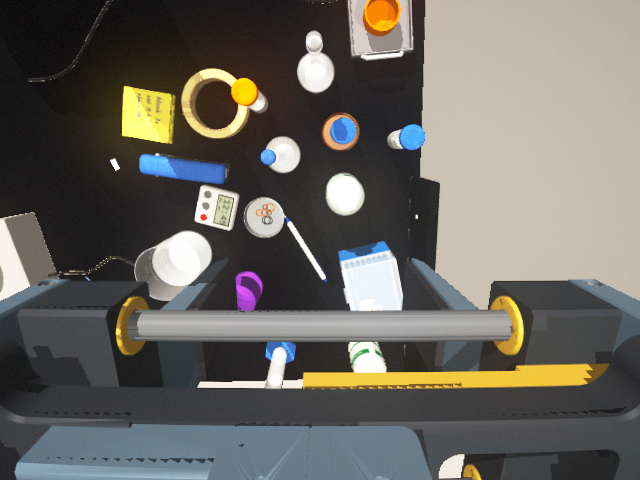

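View pics/scene1.png

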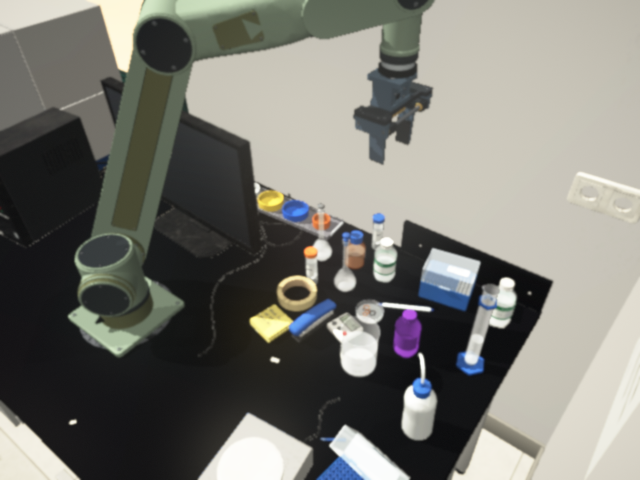

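The wrist view shows orange cap (245,92), blue stopper (268,157), amber cap (344,129), blue tube cap (413,136), bottle top (345,193), clear stopper (314,40) and orange cup (381,13). The scene view now has all six unobstructed. Next I'll look at the tray from above.

Request:
servo_tool --rows '[[[0.12,0.5,0.06,0,1],[0.12,0.5,0.06,0,1],[0.12,0.5,0.06,0,1],[0.12,0.5,0.06,0,1],[0.12,0.5,0.06,0,1]]]'

```text
time: 1.8
ee_pos: [0.5148, -0.2206, 0.4194]
tool_rot: [180.0, 0.0, 87.8]
contact_force: [1.3, 0.5, -0.1]
opening: 0.0911
grip_force: 0.0
```

Request:
servo_tool --rows '[[[0.0,0.1,0,0.02,1],[0,0.1,0,0.02,1],[0,0.1,0,0.02,1]]]'

```text
time: 2.1
ee_pos: [0.515, -0.161, 0.4196]
tool_rot: [179.9, 0.0, 89.9]
contact_force: [-0.7, 0.0, 0.7]
opening: 0.0909
grip_force: 0.0
```

Run:
```python
from h import *
s=status.state();print(s["joints"].round(2),s["ee_pos"].round(4),s["tool_rot"].round(2),s["time"])
for n in("wrist",):
    c=cal(n);f=imaging.grab_frame(n);cv2.imwrite(f"pics/{n}2.png",f);np.savez(f"pics/{n}2.npz",f=f,K=c[0],d=c[1],T=c[2])
```

```text
[-1.8570e+01  1.2220e+01  6.6440e+01 -2.0000e-02  1.0128e+02 -1.8450e+01] [ 0.515  -0.161   0.4196] [1.7994e+02 4.0000e-02 8.9880e+01] 2.1
```

View pics/wrist2.png

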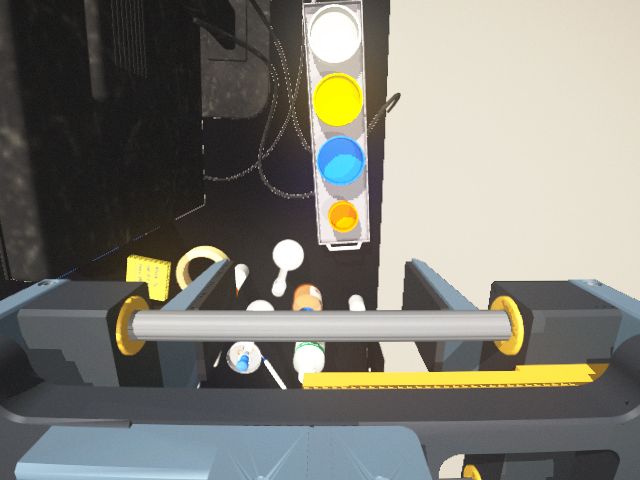

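Wrist view 2: cups white (334,36), yellow (338,99), blue (340,160) and orange (343,216), all clear of the gripper. Now I'll measure everything.

```bash
cat > meas.py <<'E'
from h import *
def ld(n):
    z=np.load(f"pics/{n}.npz");return z["f"],(z["K"],z["d"],z["T"])
W1,cW1=ld("wrist1");W2,cW2=ld("wrist2");S,cS=ld("side1");C,cC=ld("scene1")
R={"orange":((5,120,120),(20,255,255)),"blue":((98,110,70),(125,255,255)),"yellow":((22,120,100),(35,255,255)),"white":((0,0,175),(180,60,255))}
def blob(f,col,uv,w):
    m=np.zeros(f.shape[:2],np.uint8);u,v=uv
    y0,y1,x0,x1=max(v-w,0),v+w+1,max(u-w,0),u+w+1
    m[y0:y1,x0:x1]=cv2.inRange(cv2.cvtColor(f,cv2.COLOR_BGR2HSV),*map(np.array,R[col]))[y0:y1,x0:x1]
    cs=cv2.findContours(m,cv2.RETR_EXTERNAL,cv2.CHAIN_APPROX_NONE)[0];c=max(cs,key=cv2.contourArea)
    (a,b),(d,e),_=cv2.fitEllipse(cv2.convexHull(c));return (a,b),(round(d),round(e))
def both(n,col,items):
    rs=[]
    for f,c,uv,w in items:
        p,sz=blob(f,col,uv,w);rs.append((c,p));print("   ",np.round(p,1),sz,end="")
    for k in range(1,len(rs)):
        P,g=tri(ray(*rs[0]),ray(*rs[k]));print("\n",n,P.round(4),"gap",round(g*1e3,1),end="")
    print();return rs
E
python3 - <<'E'
from meas import *
both("orcap","orange",[(W1,cW1,(245,92),18),(S,cS,(293,248),12),(C,cC,(310,254),12)])
both("flaskblue","blue",[(W1,cW1,(268,157),12),(S,cS,(308,265),8),(C,cC,(346,239),9)])
both("amber","blue",[(W1,cW1,(344,129),20),(S,cS,(344,264),11),(C,cC,(357,237),9)])
both("tubeb","blue",[(W1,cW1,(413,136),20),(S,cS,(380,264),10),(C,cC,(379,218),9)])
both("bc","white",[(S,cS,(348,294),9),(C,cC,(387,243),8)])
both("cw","white",[(W2,cW2,(334,36),32),(S,cS,(343,145),18)])
for n,u,s,c in(("yellow",(338,99),(348,168),(271,201)),("blue",(340,160),(353,193),(295,211)),("orange",(343,216),(359,221),(322,221))):
    rs=both("c"+n,n,[(W2,cW2,u,30),(S,cS,s,18),(C,cC,c,17)])
    print("   onz.042",onz(*rs[0],.042).round(4),onz(*rs[1],.042).round(4))
print(onz(cW2,blob(W2,"white",(334,36),32)[0],.042).round(4))
print("flc stop",tri(ray(cW1,(314,37)),ray(cS,(327,222))))
print("tray edges", onz(cW2,(317,245),.017),onz(cW2,(369,241),.017))
# kinematics
q=np.radians([[18.35,89.7],[23.84,53.9],[12.22,66.44]]);r=[np.hypot(.1437,.5562),np.hypot(.4592,.4626),np.hypot(.515,.161)];z=[.1924,.3891,.4196]
A=[];b=[]
for (a,c),rr,zz in zip(q,r,z):
    A+=[[1,0,np.sin(a),np.sin(a+c),np.cos(a+c)],[0,1,np.cos(a),np.cos(a+c),-np.sin(a+c)]];b+=[rr,zz]
print(np.linalg.lstsq(A,b,rcond=None)[0].round(3))
E
```

```text
[244.1  91.7] (27, 29)    [293.1 248.3] (13, 14)    [309.7 251.8] (12, 13)
 orcap [ 0.365  -0.3132  0.1081] gap 2.0
 orcap [ 0.3633 -0.3119  0.1055] gap 0.9
    [267.4 156.7] (15, 16)    [307.5 263.2] (7, 9)    [353.6 236.5] (13, 24)
 flaskblue [ 0.4001 -0.3961  0.179 ] gap 1.8
 flaskblue [ 0.4042 -0.4047  0.1779] gap 20.3
    [342.9 130.4] (25, 26)    [343.3 264. ] (14, 15)    [355.3 235.9] (14, 16)
 amber [ 0.4935 -0.366   0.0978] gap 1.6
 amber [ 0.4927 -0.3657  0.0969] gap 0.4
    [411.6 136.8] (25, 27)    [379.2 263.8] (13, 15)    [378. 218.] (9, 11)
 tubeb [ 0.5859 -0.3776  0.1059] gap 1.4
 tubeb [ 0.5856 -0.3776  0.1039] gap 0.3
    [347.8 299.8] (19, 26)    [386.9 242.5] (17, 39)
 bc [ 0.4927 -0.4686  0.1213] gap 14.7
    [333.4  31.3] (61, 190)Traceback (most recent call last):
  File "<stdin>", line 7, in <module>
  File "meas.py", line 15, in both
    p,sz=blob(f,col,uv,w);rs.append((c,p));print("   ",np.round(p,1),sz,end="")
         ~~~~^^^^^^^^^^^^
  File "meas.py", line 11, in blob
    (a,b),(d,e),_=cv2.fitEllipse(cv2.convexHull(c));return (a,b),(round(d),round(e))
                  ~~~~~~~~~~~~~~^^^^^^^^^^^^^^^^^^^
cv2.error: OpenCV(4.12.0) /io/opencv/modules/imgproc/src/shapedescr.cpp:361: error: (-201:Incorrect size of input array) There should be at least 5 points to fit the ellipse in function 'fitEllipseNoDirect'
```

Run:
```python
from meas import *
both("flaskblue","blue",[(W1,cW1,(268,157),12),(C,cC,(346,239),6)])
for n,u,s,c in(("yellow",(338,99),(348,168),(271,201)),("blue",(340,160),(353,193),(295,211)),("orange",(343,216),(359,221),(322,221))):
    rs=both("c"+n,n,[(W2,cW2,u,30),(S,cS,s,18),(C,cC,c,17)])
    print("   onz.042",onz(*rs[0],.042).round(4),onz(*rs[1],.042).round(4))
print("flc stop",tri(ray(cW1,(314,37)),ray(cS,(327,222))))
print("tray edges", onz(cW2,(317,245),.017),onz(cW2,(369,241),.017))
g=lambda f:f.min(axis=2)
def rows(f,v0,v1,u0,u1,t):
    m=(g(f)[v0:v1,u0:u1]>t); 
    for i,r_ in enumerate(m):
        if i%4==0: print(v0+i,''.join('#' if x else '.' for x in r_))
rows(W2,0,74,296,372,165)
cv2.imwrite("pics/comb.png",np.hstack([cv2.resize(W1[160:225,312:377],(390,390),interpolation=cv2.INTER_NEAREST),cv2.resize(S[280:326,325:371],(390,390),interpolation=cv2.INTER_NEAREST)]))
q=np.radians([[18.35,89.7],[23.84,53.9],[12.22,66.44]]);r=[np.hypot(.1437,.5562),np.hypot(.4592,.4626),np.hypot(.515,.161)];z=[.1924,.3891,.4196]
A=[];b=[]
for (a,c),rr,zz in zip(q,r,z):
    A+=[[1,0,np.sin(a),np.sin(a+c),np.cos(a+c)],[0,1,np.cos(a),np.cos(a+c),-np.sin(a+c)]];b+=[rr,zz]
print(np.linalg.lstsq(A,b,rcond=None)[0].round(3))
```

```text
[267.4 156.7] (15, 16)    [347.8 236.2] (11, 14)
 flaskblue [ 0.4005 -0.3986  0.1769] gap 6.3
    [337.3  99.3] (50, 54)Traceback (most recent call last):
  File "<stdin>", line 4, in <module>
  File "meas.py", line 15, in both
    p,sz=blob(f,col,uv,w);rs.append((c,p));print("   ",np.round(p,1),sz,end="")
         ~~~~^^^^^^^^^^^^
  File "meas.py", line 11, in blob
    (a,b),(d,e),_=cv2.fitEllipse(cv2.convexHull(c));return (a,b),(round(d),round(e))
                  ~~~~~~~~~~~~~~^^^^^^^^^^^^^^^^^^^
cv2.error: OpenCV(4.12.0) /io/opencv/modules/imgproc/src/shapedescr.cpp:361: error: (-201:Incorrect size of input array) There should be at least 5 points to fit the ellipse in function 'fitEllipseNoDirect'
```

Run:
```python
from meas import *
S0=np.load("pics/side0.npy")
for n,u,s,c in(("yellow",(338,99),(348,168),(271,201)),("blue",(340,160),(353,193),(295,211)),("orange",(343,216),(359,221),(322,221))):
    rs=both("c"+n,n,[(W2,cW2,u,30),(S0,cS,s,14)])
    print("   onz.042",onz(*rs[0],.042).round(4),onz(*rs[1],.042).round(4))
print("flc stop",tri(ray(cW1,(314,37)),ray(cS,(327,222))))
print("tray edges", onz(cW2,(317,245),.017),onz(cW2,(369,241),.017))
g=lambda f:f.min(axis=2)
def rows(f,v0,v1,u0,u1,t):
    m=(g(f)[v0:v1,u0:u1]>t); 
    for i,r_ in enumerate(m):
        if i%4==0: print(v0+i,''.join('#' if x else '.' for x in r_))
rows(W2,0,74,296,372,225)
cv2.imwrite("pics/comb.png",np.hstack([cv2.resize(W1[160:225,312:377],(390,390),interpolation=cv2.INTER_NEAREST),cv2.resize(S0[280:326,325:371],(390,390),interpolation=cv2.INTER_NEAREST)]))
q=np.radians([[18.35,89.7],[23.84,53.9],[12.22,66.44]]);r=[np.hypot(.1437,.5562),np.hypot(.4592,.4626),np.hypot(.515,.161)];z=[.1924,.3891,.4196]
A=[];b=[]
for (a,c),rr,zz in zip(q,r,z):
    A+=[[1,0,np.sin(a),np.sin(a+c),np.cos(a+c)],[0,1,np.cos(a),np.cos(a+c),-np.sin(a+c)]];b+=[rr,zz]
print(np.linalg.lstsq(A,b,rcond=None)[0].round(3))
```

```text
[337.3  99.3] (50, 54)    [347.6 169.9] (25, 27)
 cyellow [ 0.5454 -0.0098  0.0275] gap 1.4
   onz.042 [ 0.544  -0.0116  0.042 ] [ 0.5445 -0.0207  0.042 ]
    [340.5 160.3] (47, 49)    [353.  195.4] (26, 27)
 cblue [ 0.5516 -0.1064  0.0287] gap 1.2
   onz.042 [ 0.5501 -0.1059  0.042 ] [ 0.5506 -0.1153  0.042 ]
    [342.9 216.6] (24, 26)    [358.6 222.2] (18, 20)
 corange [ 0.5569 -0.2024  0.031 ] gap 1.1
   onz.042 [ 0.5556 -0.2002  0.042 ] [ 0.556 -0.209  0.042]
flc stop (array([ 0.45926342, -0.26252377,  0.14498429]), np.float64(0.002135199613479343))
tray edges [ 0.51063171 -0.25798389  0.017     ] [ 0.60567828 -0.25067934  0.017     ]
0 ................#...........................................................
4 ....................................###..........................#..........
8 ........................######.................######............#..........
12 .......#............####..........#########..........#####...##.............
16 .......#..##########.....##########################......#######............
20 ...........######....################################
[... 400 characters left out ...]
############.#.........
44 .........#..###################################################.............
48 .............#.###############################################..............
52 ..........#...##..#########################################.................
56 ..........#..####.....#################################.....................
60 ..........#...####.........######################...........................
64 ..............######...............................................#........
68 ...........#..#######.......................................................
72 ...........#..#########..........................................#.#........
[ 0.001 -0.212  0.588  0.417  0.026]
```

View pics/comb.png

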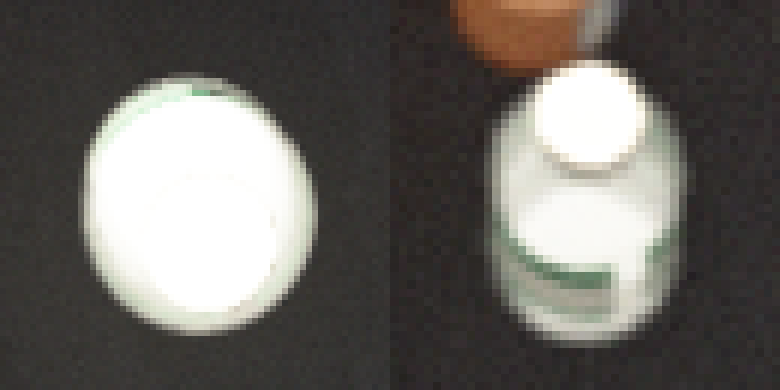

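The bottle's cap is at wrist px (348,200.5) and side px (348.6,293.6); the green label band is visible, so this is the wanted bottle.

Run:
```python
from meas import *
print("bc",tri(ray(cW1,(347.8,200.5)),ray(cS,(348.6,293.6))),tri(ray(cS,(348.6,293.6)),ray(cC,(387,243))))
print("bc onz", onz(cW1,(347.8,200.5),.124))
print("cw",onz(cW2,(334.5,36),.042))
print("fb",onz(cW1,(267.4,156.7),.178)); print("oc",onz(cW1,(244.1,91.7),.107)); print("am",onz(cW1,(342.9,130.4),.1))
print("flc",onz(cW1,(314,40),.178),onz(cS,(327,222),.178))
# body silhouettes on floor-level/other heights
print("bulb fb",onz(cW1,(284,155),.03),"bulb fc",onz(cW1,(316,73),.03))
print("amber body",onz(cW1,(341,131),.07))
```

```text
bc (array([ 0.49680636, -0.45950099,  0.11933721]), np.float64(0.0010838067691416684)) (array([ 0.49756945, -0.45892042,  0.11705668]), np.float64(0.0007271544881510615))
bc onz [ 0.49589992 -0.45878173  0.124     ]
cw [0.53892272 0.07938438 0.042     ]
fb [ 0.39910947 -0.39589123  0.178     ]
oc [ 0.36378925 -0.31264965  0.107     ]
am [ 0.49265664 -0.36611072  0.1       ]
flc [ 0.45825864 -0.2749076   0.178     ] [ 0.4585718  -0.28266812  0.178     ]
bulb fb [ 0.4031684  -0.39665363  0.03      ] bulb fc [ 0.45866253 -0.27822102  0.03      ]
amber body [ 0.49190617 -0.3653875   0.07      ]
```

Request:
servo_tool --rows '[[[-0.03,-0.497,-0.1,0.444,1],[-0.03,-0.497,-0.1,0.444,1],[-0.03,-0.497,-0.1,0.444,1],[-0.03,-0.497,-0.1,0.444,1],[-0.03,-0.497,-0.1,0.444,1]]]'

```text
time: 2.65
ee_pos: [0.4996, -0.4038, 0.3702]
tool_rot: [-180.0, -0.0, 129.9]
contact_force: [0.3, -0.1, 0.5]
opening: 0.0912
grip_force: 0.0
```

Request:
servo_tool --rows '[[[-0.005,-0.105,-0.1,0.03,1],[-0.005,-0.105,-0.1,0.03,1],[-0.005,-0.105,-0.1,0.03,1],[-0.005,-0.105,-0.1,0.03,1]]]'

```text
time: 3.05
ee_pos: [0.497, -0.4643, 0.3099]
tool_rot: [180.0, -0.1, 132.3]
contact_force: [0.1, 0.5, 1.3]
opening: 0.0912
grip_force: 0.0
```

Request:
servo_tool --rows '[[[0,0.009,-0.08,0,1],[0,0.009,-0.16,0,1],[0,0.009,-0.24,0,1],[0,0.009,-0.3,0,1],[0,0.009,-0.33,0,1]]]'

```text
time: 3.55
ee_pos: [0.4977, -0.4557, 0.1115]
tool_rot: [180.0, -0.2, 132.5]
contact_force: [0.0, -0.1, 0.2]
opening: 0.0913
grip_force: 0.0
```

Request:
servo_tool --rows '[[[0,0,-0.04,0,1],[0,0,-0.07,0,1],[0,0,-0.088,0,1],[0,0,-0.088,0,1]]]'

```text
time: 3.95
ee_pos: [0.4985, -0.4566, 0.0603]
tool_rot: [180.0, -0.0, 132.5]
contact_force: [0.1, 0.1, 0.5]
opening: 0.091
grip_force: 0.0
```

Request:
servo_tool --rows '[[[-0.003,-0.004,0,0,0.7],[-0.003,-0.004,0,0,0],[-0.003,-0.004,0,0,0],[-0.003,-0.004,0,0,0],[-0.003,-0.004,0,0,0]]]'

```text
time: 4.45
ee_pos: [0.4968, -0.4596, 0.0608]
tool_rot: [180.0, 0.0, 132.5]
contact_force: [-0.1, 0.2, 2.8]
opening: 0.0549
grip_force: 30.1
```

Request:
servo_tool --rows '[[[0,0,0,0,0],[0,0,0,0,0],[0,0,0,0,0]]]'

```text
time: 4.75
ee_pos: [0.4969, -0.4596, 0.0607]
tool_rot: [180.0, 0.0, 132.5]
contact_force: [0.2, 0.3, 3.0]
opening: 0.0548
grip_force: 30.0
```

Request:
servo_tool --rows '[[[0,0,0.03,0,0],[0,0,0.1,0,0],[0,0,0.18,0,0],[0,0,0.26,0,0],[0,0,0.34,0,0]]]'

```text
time: 5.25
ee_pos: [0.4964, -0.4589, 0.2655]
tool_rot: [180.0, -0.1, 132.5]
contact_force: [1.5, -0.4, -0.1]
opening: 0.0548
grip_force: 30.0
```

Request:
servo_tool --rows '[[[0.005,0.06,0.07,-0.05,0],[0.01,0.14,0.07,-0.14,0],[0.02,0.22,0.07,-0.23,0],[0.03,0.3,0.07,-0.32,0],[0.035,0.38,0.07,-0.4,0]]]'

```text
time: 5.75
ee_pos: [0.5176, -0.2293, 0.3057]
tool_rot: [-180.0, -0.0, 96.2]
contact_force: [0.2, 0.5, -1.1]
opening: 0.0546
grip_force: 30.0
```

Request:
servo_tool --rows '[[[0.005,0.08,0,-0.03,0],[0.01,0.16,0,-0.07,0],[0.02,0.24,0,-0.07,0],[0.03,0.32,0,-0.07,0],[0.035,0.4,0,-0.07,0]]]'

```text
time: 6.25
ee_pos: [0.5386, 0.0106, 0.3057]
tool_rot: [-180.0, -0.0, 90.2]
contact_force: [1.0, -0.7, -1.2]
opening: 0.0549
grip_force: 30.0
```

Request:
servo_tool --rows '[[[0,0.06,0,0,0],[0,0.1,0,0,0],[0,0.117,0,0,0],[0,0.117,0,0,0],[0,0.117,0,0,0]]]'

```text
time: 6.75
ee_pos: [0.5387, 0.0778, 0.3061]
tool_rot: [-180.0, 0.1, 90.2]
contact_force: [0.3, 0.2, 0.2]
opening: 0.055
grip_force: 30.0
```

Run:
```python
from h import *
s=status.state();print(s["joints"].round(2),s["ee_pos"].round(4),s["tool_rot"].round(2),s["time"])
a=imaging.grab_frame("side");b=imaging.grab_frame("scene")
cv2.imwrite("pics/p1.png",np.hstack([cv2.resize(a[60:300,230:430],(400,480)),cv2.resize(b[60:300,150:350],(400,480))]))
```

```text
[ 7.040e+00  1.272e+01  8.141e+01 -5.000e-02  8.590e+01  6.860e+00] [0.5387 0.0778 0.3061] [-1.7998e+02  6.0000e-02  9.0190e+01] 6.75
```

View pics/p1.png

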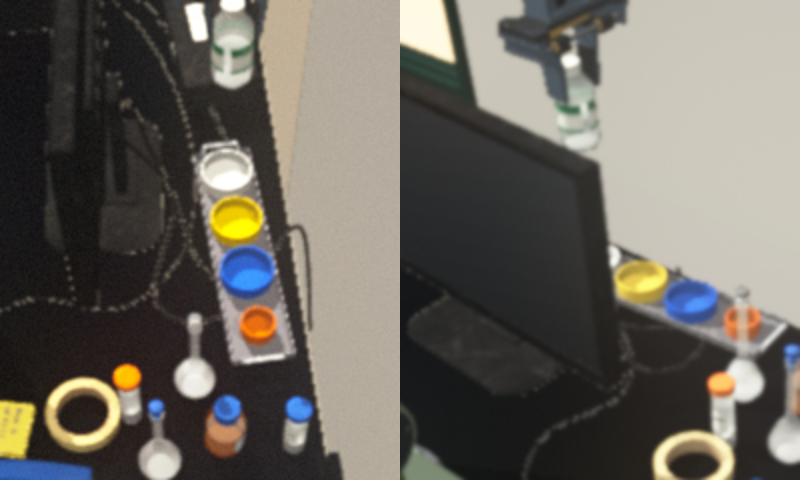

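Run:
```python
from h import *
c=cal("scene")
for P in ([.5387,.0778,.247],[.5387,.0778,.374]): print(proj(c,np.array(P)), "crop", (proj(c,np.array(P))-[150,60])*2+[400,0])
c=cal("side")
for P in ([.5387,.0778,.247],[.5387,.0778,.374]): print("side crop",(proj(c,np.array(P))-[230,60])*2)
```

```text
[240.10695017 130.33878259] crop [580.21390034 140.67756518]
[234.72237119  88.89883738] crop [569.44474237  57.79767476]
side crop [229.02513249  74.26773372]
side crop [232.11579506   1.54951368]
```

The held bottle matches the projection of an upright axis, so I'll lower it.

Request:
servo_tool --rows '[[[0,0.005,-0.08,0,0],[0,0.005,-0.16,0,0],[0,0.005,-0.24,0,0],[0,0.005,-0.29,0,0],[0,0.005,-0.32,0,0]]]'

```text
time: 7.35
ee_pos: [0.537, 0.0802, 0.1114]
tool_rot: [-179.7, 0.1, 90.1]
contact_force: [-0.6, -0.5, -0.7]
opening: 0.055
grip_force: 30.0
```

Request:
servo_tool --rows '[[[0,0,-0.02,0,0],[0,0,-0.035,0,0],[0,0,-0.045,0,0],[0,0,-0.051,0,0],[0,0,-0.051,0,0]]]'

```text
time: 7.85
ee_pos: [0.539, 0.0818, 0.0839]
tool_rot: [180.0, -0.0, 90.2]
contact_force: [0.1, -0.4, -1.8]
opening: 0.0551
grip_force: 30.0
```

Request:
servo_tool --rows '[[[0,0,-0.005,0,0],[0,0,-0.006,0,0],[0,0,-0.006,0,0]]]'

```text
time: 8.15
ee_pos: [0.5392, 0.082, 0.0807]
tool_rot: [179.9, -0.0, 90.2]
contact_force: [-0.8, -0.1, 2.4]
opening: 0.0549
grip_force: 30.0
```

Request:
servo_tool --rows '[[[0,0,0,0,0.65],[0,0,0,0,0.75],[0,0,0,0,0.9],[0,0,0,0,1],[0,0,0,0,1]]]'

```text
time: 8.65
ee_pos: [0.5387, 0.0818, 0.0801]
tool_rot: [180.0, 0.0, 90.2]
contact_force: [-0.2, 0.4, 0.5]
opening: 0.0886
grip_force: 0.0
```

Request:
servo_tool --rows '[[[0,0,0.07,0,1],[0,0,0.15,0,1],[0,0,0.23,0,1],[0,0,0.31,0,1],[0,0,0.39,0,1]]]'

```text
time: 9.15
ee_pos: [0.5383, 0.0817, 0.3162]
tool_rot: [180.0, -0.0, 90.2]
contact_force: [0.8, -0.5, -0.1]
opening: 0.0914
grip_force: 0.0
```

Request:
servo_tool --rows '[[[0,-0.08,0,0,1],[-0.01,-0.16,0,0,1],[-0.03,-0.24,0,0,1],[-0.05,-0.32,0,0,1],[-0.07,-0.4,0,0,1]]]'

```text
time: 9.65
ee_pos: [0.4959, -0.1599, 0.3142]
tool_rot: [180.0, 0.0, 90.2]
contact_force: [0.3, -0.5, -1.5]
opening: 0.0914
grip_force: 0.0
```

Request:
servo_tool --rows '[[[-0.03,-0.08,0,0,1],[-0.06,-0.16,0,0,1],[-0.09,-0.24,0,0,1],[-0.12,-0.32,0,0,1],[-0.15,-0.39,0,0,1]]]'

```text
time: 10.15
ee_pos: [0.406, -0.3933, 0.3141]
tool_rot: [180.0, 0.0, 90.2]
contact_force: [0.6, 0.1, 0.1]
opening: 0.0909
grip_force: 0.0
```

Request:
servo_tool --rows '[[[-0.01,-0.004,-0.06,0,1],[-0.01,-0.004,-0.14,0,1],[-0.01,-0.004,-0.21,0,1],[-0.01,-0.004,-0.27,0,1],[-0.01,-0.004,-0.3,0,1]]]'

```text
time: 10.65
ee_pos: [0.3993, -0.3923, 0.1305]
tool_rot: [-179.8, -0.2, 90.2]
contact_force: [0.5, 0.3, 0.8]
opening: 0.0914
grip_force: 0.0
```

Request:
servo_tool --rows '[[[0,0,-0.02,0,1],[0,0,-0.025,0,1],[0,0,-0.025,0,0.6],[0,0,-0.025,0,0.45],[0,0,-0.025,0,0.3]]]'

```text
time: 11.15
ee_pos: [0.4016, -0.3945, 0.1204]
tool_rot: [179.9, 0.1, 90.2]
contact_force: [0.2, 0.5, -0.8]
opening: 0.07
grip_force: 0.0
```

Request:
servo_tool --rows '[[[-0.002,-0.003,0,0,0.25],[-0.002,-0.003,0,0,0.2],[-0.002,-0.003,0,0,0.2],[-0.002,-0.003,0,0,0.2],[-0.002,-0.003,0,0,0.2]]]'

```text
time: 11.65
ee_pos: [0.3998, -0.3957, 0.1191]
tool_rot: [180.0, -0.0, 90.2]
contact_force: [-0.1, -0.4, 0.4]
opening: 0.03
grip_force: 0.0
```

Request:
servo_tool --rows '[[[0,0,0,0,0.15],[0,0,0,0,0.1],[0,0,0,0,0],[0,0,0,0,0],[0,0,0,0,0]]]'

```text
time: 12.15
ee_pos: [0.3999, -0.3957, 0.1191]
tool_rot: [180.0, -0.0, 90.2]
contact_force: [-0.0, 0.5, -1.0]
opening: 0.0143
grip_force: 30.0
```

Request:
servo_tool --rows '[[[0,0,0.02,0,0],[0,0,0.08,0,0],[0,0,0.16,0,0],[0,0,0.24,0,0],[0,0,0.32,0,0]]]'

```text
time: 12.65
ee_pos: [0.3995, -0.3954, 0.314]
tool_rot: [180.0, 0.0, 90.2]
contact_force: [0.2, -0.1, -1.0]
opening: 0.0143
grip_force: 30.0
```

Request:
servo_tool --rows '[[[0.02,0,0.05,0,0],[0.08,0.05,0.08,0,0],[0.14,0.1,0.08,0,0],[0.19,0.16,0.08,0,0],[0.22,0.23,0.08,0,0]]]'

```text
time: 13.15
ee_pos: [0.5335, -0.2567, 0.3592]
tool_rot: [180.0, 0.0, 90.2]
contact_force: [0.7, -0.3, -1.6]
opening: 0.0142
grip_force: 30.0
```

Request:
servo_tool --rows '[[[0.02,0.08,0,0,0],[0.03,0.16,0,0,0],[0.03,0.22,0,0,0],[0.03,0.25,0,0,0],[0.03,0.25,0,0,0]]]'

```text
time: 13.65
ee_pos: [0.5496, -0.1052, 0.3603]
tool_rot: [179.9, -0.0, 90.4]
contact_force: [0.4, -1.3, -0.6]
opening: 0.0143
grip_force: 30.0
```

Request:
servo_tool --rows '[[[0,-0.002,-0.08,0,0],[0,-0.002,-0.16,0,0],[0,-0.002,-0.24,0,0],[0,-0.002,-0.29,0,0],[0,-0.002,-0.32,0,0]]]'

```text
time: 14.15
ee_pos: [0.548, -0.1099, 0.1644]
tool_rot: [-179.7, -0.0, 90.2]
contact_force: [-0.1, -0.3, -0.4]
opening: 0.0142
grip_force: 30.0
```

Request:
servo_tool --rows '[[[0,0,-0.02,0,0],[0,0,-0.035,0,0],[0,0,-0.044,0,0],[0,0,-0.048,0,0],[0,0,-0.048,0,0]]]'

```text
time: 14.65
ee_pos: [0.5505, -0.1091, 0.1392]
tool_rot: [179.9, 0.0, 90.2]
contact_force: [-0.2, 0.7, -1.0]
opening: 0.0143
grip_force: 30.0
```

Request:
servo_tool --rows '[[[0,0.003,-0.001,0,0],[0,0.003,-0.002,0,0],[0,0.003,-0.002,0,0.2],[0,0.003,-0.002,0,0.35],[0,0.003,-0.002,0,0.5]]]'

```text
time: 15.15
ee_pos: [0.5497, -0.1069, 0.137]
tool_rot: [-180.0, -0.0, 90.2]
contact_force: [0.2, -0.2, -0.0]
opening: 0.0315
grip_force: 0.0
```

Request:
servo_tool --rows '[[[0,0,0,0,0.8],[0,0,0,0,0.8],[0,0,0,0,1],[0,0,0.04,0,1],[0,0,0.1,0,1]]]'

```text
time: 15.65
ee_pos: [0.5482, -0.1068, 0.1956]
tool_rot: [-179.7, -0.1, 90.2]
contact_force: [0.6, 0.5, 0.4]
opening: 0.0715
grip_force: 0.0
```

Request:
servo_tool --rows '[[[0,0,0.08,0,1],[0,0,0.16,0,1],[0,0,0.2,0,1],[0,-0.06,0.2,0.07,1],[-0.02,-0.13,0.2,0.15,1]]]'

```text
time: 16.15
ee_pos: [0.5392, -0.1851, 0.3181]
tool_rot: [179.8, 0.1, 104.2]
contact_force: [0.3, -0.7, -0.6]
opening: 0.0913
grip_force: 0.0
```

Run:
```python
from h import *
s=status.state();print(s["ee_pos"].round(4),s["tool_rot"].round(2),s["time"])
a=imaging.grab_frame("side");b=imaging.grab_frame("scene");np.save("pics/p2s.npy",a)
cv2.imwrite("pics/p2.png",np.hstack([cv2.resize(a[100:340,250:450],(400,480)),cv2.resize(b[150:390,230:430],(400,480))]))
```

```text
[ 0.5392 -0.1851  0.3181] [1.7984e+02 8.0000e-02 1.0419e+02] 16.15
```

View pics/p2.png

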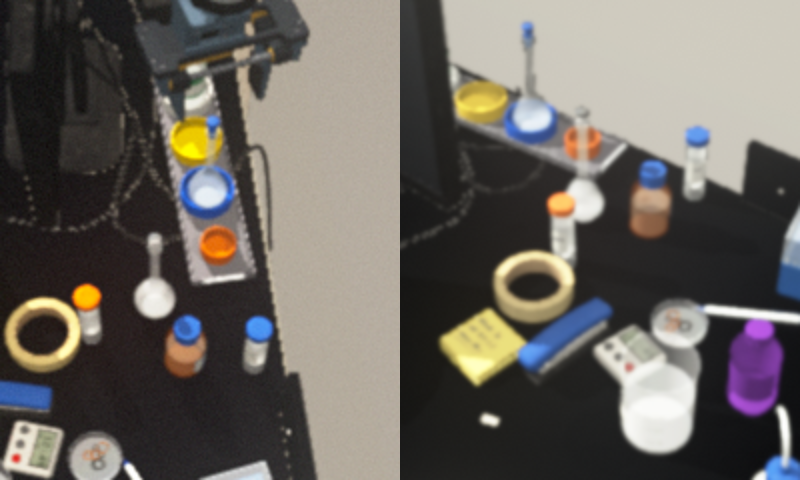

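The blue flask stands upright in the blue cup, and everything else is untouched. Next is the amber bottle.

Request:
servo_tool --rows '[[[-0.02,-0.08,0,0.1,1],[-0.04,-0.16,0,0.1,1],[-0.06,-0.24,0,0.1,1],[-0.078,-0.302,-0.02,0.1,1],[-0.078,-0.302,-0.06,0.1,1]]]'

```text
time: 16.75
ee_pos: [0.4903, -0.3713, 0.2816]
tool_rot: [180.0, 0.3, 112.4]
contact_force: [0.5, 0.5, 0.3]
opening: 0.091
grip_force: 0.0
```

Request:
servo_tool --rows '[[[0,0,-0.08,0,1],[0,0,-0.16,0,1],[0,0,-0.24,0,1],[0,0,-0.3,0,1],[0,0,-0.32,0,1]]]'

```text
time: 17.25
ee_pos: [0.4889, -0.364, 0.0848]
tool_rot: [-179.8, -0.4, 112.7]
contact_force: [0.0, 0.2, 0.6]
opening: 0.091
grip_force: 0.0
```

Request:
servo_tool --rows '[[[0.003,0,-0.03,0,1],[0.003,0,-0.05,0,1],[0.003,0,-0.058,0,1],[0.003,0,-0.058,0,0.8],[0.003,0,-0.058,0,0.7]]]'

```text
time: 17.75
ee_pos: [0.4935, -0.3668, 0.0554]
tool_rot: [179.9, 0.1, 112.7]
contact_force: [-0.2, 0.6, -0.0]
opening: 0.078
grip_force: 0.0
```

Request:
servo_tool --rows '[[[0,0,0,0,0.5],[0,0,0,0,0],[0,0,0,0,0],[0,0,0,0,0],[0,0,0,0,0]]]'

```text
time: 18.25
ee_pos: [0.4926, -0.3664, 0.0543]
tool_rot: [-180.0, 0.0, 112.7]
contact_force: [-0.8, -0.6, 0.0]
opening: 0.0437
grip_force: 27.9
```

That grip is at z 0.073, on the shoulder (44 mm), so I'll reopen and go lower.

Request:
servo_tool --rows '[[[0,0,0,0,0.8],[0,0,0,0,1],[0,0,0,0,1],[0,0,0,0,1],[0,0,-0.01,0,1]]]'

```text
time: 18.75
ee_pos: [0.4934, -0.3667, 0.0488]
tool_rot: [179.9, 0.1, 112.7]
contact_force: [-0.1, -0.1, 0.3]
opening: 0.0808
grip_force: 0.0
```

Request:
servo_tool --rows '[[[0,0,-0.01,0,1],[0,0,-0.01,0,1],[0,0,-0.01,0,0.7],[0,0,-0.01,0,0.5],[0,0,-0.01,0,0]]]'

```text
time: 19.25
ee_pos: [0.493, -0.3664, 0.0425]
tool_rot: [180.0, 0.0, 112.7]
contact_force: [-0.2, 0.2, 0.1]
opening: 0.0704
grip_force: 0.0
```

Request:
servo_tool --rows '[[[0,0,0,0,0],[0,0,0,0,0],[0,0,0,0,0],[0,0,0,0,0],[0,0,0,0,0]]]'

```text
time: 19.75
ee_pos: [0.4927, -0.3664, 0.0424]
tool_rot: [-180.0, 0.0, 112.7]
contact_force: [-1.8, -0.3, 1.4]
opening: 0.0519
grip_force: 29.9
```

Request:
servo_tool --rows '[[[0,0,0.03,0,0],[0,0,0.1,0,0],[0,0,0.18,0,0],[0,0,0.26,0,0],[0,0,0.34,0,0]]]'

```text
time: 20.25
ee_pos: [0.4925, -0.3657, 0.2473]
tool_rot: [-180.0, -0.1, 112.7]
contact_force: [0.5, -0.8, -3.1]
opening: 0.052
grip_force: 28.3
```

Request:
servo_tool --rows '[[[0,0.02,0.08,-0.05,0],[0.02,0.09,0.12,-0.13,0],[0.04,0.17,0.13,-0.22,0],[0.06,0.25,0.13,-0.25,0],[0.08,0.32,0.13,-0.25,0]]]'

```text
time: 20.75
ee_pos: [0.5408, -0.1718, 0.324]
tool_rot: [-180.0, -0.1, 90.2]
contact_force: [1.3, -0.2, -3.5]
opening: 0.0522
grip_force: 28.3
```

Request:
servo_tool --rows '[[[0.005,0.08,0,0,0],[0.005,0.16,0,0,0],[0.005,0.23,0,0,0],[0.005,0.27,0,0,0],[0.005,0.27,0,0,0]]]'

```text
time: 21.25
ee_pos: [0.5433, -0.0087, 0.3235]
tool_rot: [-179.9, -0.1, 90.5]
contact_force: [0.2, -0.4, -2.6]
opening: 0.0524
grip_force: 28.3
```

Request:
servo_tool --rows '[[[0,0,-0.08,0,0],[0,0,-0.16,0,0],[0,0,-0.24,0,0],[0,0,-0.32,0,0],[0,0,-0.37,0,0]]]'

```text
time: 21.75
ee_pos: [0.5411, -0.013, 0.0982]
tool_rot: [-179.6, -0.0, 90.2]
contact_force: [-0.0, -0.7, -3.5]
opening: 0.0522
grip_force: 29.8
```

Request:
servo_tool --rows '[[[0,0,-0.02,0,0],[0,0,-0.04,0,0],[0,0,-0.054,0,0],[0,0,-0.06,0,0],[0,0,-0.06,0,0]]]'

```text
time: 22.25
ee_pos: [0.5443, -0.0124, 0.0669]
tool_rot: [179.9, 0.0, 90.2]
contact_force: [-0.7, -0.7, -3.0]
opening: 0.0522
grip_force: 29.8
```

Request:
servo_tool --rows '[[[0,0,-0.004,0,0],[0,0,-0.008,0,0],[0,0,-0.008,0,0]]]'

```text
time: 22.55
ee_pos: [0.5445, -0.0122, 0.0624]
tool_rot: [179.9, 0.0, 90.2]
contact_force: [0.0, 1.0, 0.7]
opening: 0.0525
grip_force: 30.0
```

Request:
servo_tool --rows '[[[0,0,0,0,0.6],[0,0,0,0,0.7],[0,0,0,0,0.9],[0,0,0,0,1],[0,0,0,0,1]]]'

```text
time: 23.05
ee_pos: [0.5439, -0.0123, 0.0615]
tool_rot: [180.0, 0.0, 90.2]
contact_force: [0.2, 0.3, -0.1]
opening: 0.0838
grip_force: 0.0
```

Request:
servo_tool --rows '[[[0,0,0.06,0,1],[0,0,0.14,0,1],[0,0,0.22,0,1],[0,0,0.3,0,1],[0,0,0.38,0,1]]]'

```text
time: 23.55
ee_pos: [0.5435, -0.0123, 0.2916]
tool_rot: [180.0, 0.0, 90.2]
contact_force: [2.1, 0.2, -0.9]
opening: 0.091
grip_force: 0.0
```

Request:
servo_tool --rows '[[[0,-0.08,0.02,0,1],[0,-0.16,0.02,0,1],[-0.01,-0.24,0.02,0,1],[-0.02,-0.32,0.02,0,1],[-0.04,-0.4,0.02,-0.05,1]]]'

```text
time: 24.05
ee_pos: [0.5197, -0.2541, 0.3013]
tool_rot: [180.0, -0.0, 85.6]
contact_force: [0.9, -0.3, -0.1]
opening: 0.0912
grip_force: 0.0
```

Request:
servo_tool --rows '[[[-0.03,-0.07,0,-0.09,1],[-0.09,-0.1,0,-0.18,1],[-0.16,-0.1,0,-0.27,1],[-0.23,-0.1,0,-0.36,1],[-0.259,-0.1,0,-0.45,1]]]'

```text
time: 24.55
ee_pos: [0.3612, -0.3121, 0.3017]
tool_rot: [-180.0, 0.0, 44.8]
contact_force: [-0.2, -0.6, 0.4]
opening: 0.0914
grip_force: 0.0
```

Request:
servo_tool --rows '[[[0,0,-0.08,0,1],[0,0,-0.16,0,1],[0,0,-0.24,0,1],[0,0,-0.3,0,1],[0,0,-0.33,0,1]]]'

```text
time: 25.05
ee_pos: [0.3625, -0.3107, 0.1003]
tool_rot: [-179.7, 0.0, 45.2]
contact_force: [0.1, 0.5, -0.2]
opening: 0.0909
grip_force: 0.0
```

Request:
servo_tool --rows '[[[0,0,-0.015,0,1],[0,0,-0.028,0,1],[0,0,-0.033,0,0.8],[0,0,-0.033,0,0.6],[0,0,-0.033,0,0.5]]]'

```text
time: 25.55
ee_pos: [0.365, -0.3128, 0.0846]
tool_rot: [179.9, -0.0, 45.2]
contact_force: [0.2, 0.3, -0.1]
opening: 0.0702
grip_force: 0.0
```

Request:
servo_tool --rows '[[[-0.001,0,0,0,0.45],[-0.001,0,0,0,0.45],[-0.001,0,0,0,0.4],[-0.001,0,0,0,0.3],[-0.001,0,0,0,0]]]'

```text
time: 26.05
ee_pos: [0.3639, -0.3123, 0.0838]
tool_rot: [180.0, -0.0, 45.2]
contact_force: [-0.9, 0.8, 0.2]
opening: 0.032
grip_force: 30.0
```

Request:
servo_tool --rows '[[[0,0,0,0,0],[0,0,0,0,0],[0,0,0,0,0],[0,0,0,0,0]]]'

```text
time: 26.45
ee_pos: [0.3639, -0.3124, 0.0838]
tool_rot: [180.0, -0.0, 45.2]
contact_force: [0.5, -0.0, 1.0]
opening: 0.0315
grip_force: 30.0
```

Request:
servo_tool --rows '[[[0,0,0.03,0,0],[0,0,0.1,0,0],[0,0,0.18,0,0],[0,0,0.26,0,0],[0,0,0.34,0,0]]]'

```text
time: 26.95
ee_pos: [0.3634, -0.3119, 0.2894]
tool_rot: [-180.0, -0.0, 45.2]
contact_force: [0.5, -0.5, -1.1]
opening: 0.0318
grip_force: 30.0
```

Request:
servo_tool --rows '[[[0.02,0,0.05,0.09,0],[0.1,0.01,0.06,0.18,0],[0.18,0.02,0.06,0.27,0],[0.25,0.06,0.06,0.36,0],[0.31,0.11,0.06,0.45,0]]]'

```text
time: 27.45
ee_pos: [0.5516, -0.246, 0.3225]
tool_rot: [-179.9, -0.0, 86.0]
contact_force: [0.4, -0.1, -0.9]
opening: 0.0313
grip_force: 30.0
```

Request:
servo_tool --rows '[[[0.01,0.05,0,0.05,0],[0.01,0.076,0,0.05,0],[0.01,0.076,0,0.05,0],[0.01,0.076,0,0.05,0]]]'

```text
time: 27.85
ee_pos: [0.5551, -0.2015, 0.3241]
tool_rot: [180.0, 0.1, 90.1]
contact_force: [0.3, -0.8, -0.3]
opening: 0.0314
grip_force: 30.0
```

Request:
servo_tool --rows '[[[0.001,0.001,-0.08,0,0],[0.001,0.001,-0.16,0,0],[0.001,0.001,-0.24,0,0],[0.001,0.001,-0.29,0,0],[0.001,0.001,-0.32,0,0]]]'

```text
time: 28.35
ee_pos: [0.5538, -0.2015, 0.1289]
tool_rot: [-179.8, -0.0, 90.0]
contact_force: [-0.8, -0.8, 0.2]
opening: 0.0317
grip_force: 30.0
```

Request:
servo_tool --rows '[[[0,0,-0.015,0,0],[0,0,-0.03,0,0],[0,0,-0.04,0,0],[0,0,-0.044,0,0],[0,0,-0.044,0,0]]]'

```text
time: 28.85
ee_pos: [0.5567, -0.2003, 0.1057]
tool_rot: [180.0, 0.0, 90.2]
contact_force: [-0.4, -0.5, 0.1]
opening: 0.0319
grip_force: 30.0
```

Request:
servo_tool --rows '[[[0,0,-0.003,0,0],[0,0,-0.004,0,0],[0,0,-0.004,0,0]]]'

```text
time: 29.15
ee_pos: [0.5571, -0.2003, 0.1038]
tool_rot: [179.9, 0.0, 90.2]
contact_force: [0.3, 0.3, 3.3]
opening: 0.0318
grip_force: 30.0
```

Request:
servo_tool --rows '[[[0,0,0,0,0.4],[0,0,0,0,0.5],[0,0,0,0,0.7],[0,0,0,0,0.8],[0,0,0,0,0.9]]]'

```text
time: 29.65
ee_pos: [0.5564, -0.2001, 0.1028]
tool_rot: [-180.0, -0.0, 90.2]
contact_force: [-0.5, 0.4, -0.9]
opening: 0.0655
grip_force: 0.0
```

Request:
servo_tool --rows '[[[0,0,0.06,0,0.9],[0,0,0.14,0,0.9],[0,0,0.22,0,0.9],[0,0,0.3,0,0.9],[0,0,0.38,0,0.9]]]'

```text
time: 30.15
ee_pos: [0.556, -0.2, 0.333]
tool_rot: [180.0, 0.0, 90.2]
contact_force: [0.5, -0.6, 0.5]
opening: 0.0816
grip_force: 0.0
```

Request:
servo_tool --rows '[[[0,0.05,0.03,0,0.9],[0,0.07,0.06,0,0.9],[0,0.07,0.08,0,0.9],[0,0.07,0.08,0,0.9],[0,0.07,0.08,0,0.9]]]'

```text
time: 30.65
ee_pos: [0.5563, -0.1582, 0.3784]
tool_rot: [-180.0, -0.0, 90.2]
contact_force: [0.6, -0.2, -0.1]
opening: 0.0819
grip_force: 0.0
```

Run:
```python
from h import *
s=status.state();print(s["ee_pos"].round(4),s["tool_rot"].round(2),s["time"])
c=cal("wrist");w=imaging.grab_frame("wrist");a=imaging.grab_frame("side");b=imaging.grab_frame("scene")
np.savez("pics/wrist3.npz",f=w,K=c[0],d=c[1],T=c[2])
cv2.imwrite("pics/p3.png",np.hstack([cv2.resize(w[0:300,200:450],(500,600)),np.vstack([cv2.resize(a[100:300,280:430],(225,300)),cv2.resize(b[150:290,240:400],(225,300))])]))
```

```text
[ 0.5563 -0.1582  0.3784] [-1.7997e+02 -1.0000e-02  9.0210e+01] 30.65
```

View pics/p3.png

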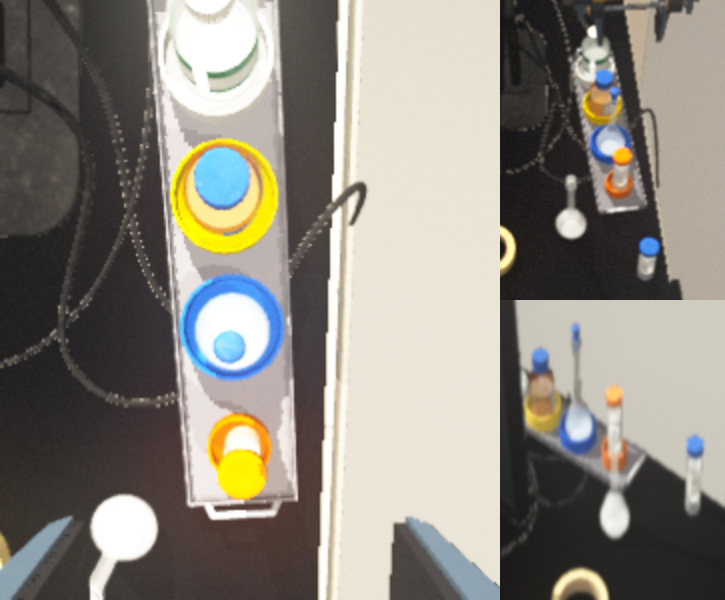

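All four stand upright in their cups, and the look-alikes are untouched. I'll check the centring with numbers, then hand in.

Run:
```python
from meas import *
W,c=ld("wrist3")
for n,col,uv,w,z in(("fb","blue",(315,173),9,.203),("am","blue",(311,89),17,.127),("or","orange",(320,237),13,.13)):
    try: p,s=blob(W,col,uv,w);print(n,np.round(p,1),s,onz(c,p,z).round(4))
    except Exception as e: print(n,"fail")
print("or",onz(c,(321,237),.132),"bc cap",onz(c,(303,0),.148),"fb bulb",onz(c,(315,165),.047))
for n,uv in(("cb",(315.5,164)),("cy",(312,98)),("cw",(308,28)),("co",(320,222))): print(n,onz(c,uv,.042).round(4))
```

```text
fb [314.2 172.9] (15, 16) [ 0.5505 -0.1094  0.203 ]
am [310.4  88.6] (27, 30) [ 0.5447 -0.0129  0.127 ]
or [329.8 232.2] (12, 18) [ 0.5702 -0.1926  0.13  ]
or [ 0.55840079 -0.19879521  0.132     ] bc cap [0.53737739 0.0758229  0.148     ] fb bulb [ 0.54926377 -0.10818942  0.047     ]
cb [ 0.55   -0.1069  0.042 ]
cy [ 0.5448 -0.0121  0.042 ]
cw [0.5394 0.0808 0.042 ]
co [ 0.5571 -0.1976  0.042 ]
```

All four are within about 5 mm of their cup axes.

```bash
python3 -c "
from cell import finish_job
print(finish_job())"
```

```text
the job is handed in; nothing more can be done
None
```

The tray is packed and handed in: the four wanted things stand upright in their own cups, within about 5 mm of centre by the last camera check, and the clear-stoppered flask and blue-capped tube were left where they stood; handing in returned no verdict.

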